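# Tip a standing slide box onto its back and push it home in its tray

### The arm

A 6-joint arm with a two-finger parallel gripper is mounted at the origin on a cart in front of the work surface, level with it; the furniture and walls round the work are solid. World frame = base frame: x ahead of the robot, y to its left, z up, the work surface at z = 0. Lengths are in m, angles in rad, forces in N, time in s.
With the tool pointing down it reaches from about 0.25 to 0.725 m from the base axis. Payload 4 kg.
Tool frame: the origin (TCP) lies between the finger pads; the fingertips stand 8 mm ahead of it and the grasp point (between the pads) lies 11 mm behind it (bot.tip_reach is the distance from the TCP to the fingertips, in m); z points along the fingers, y is the line along which they close (so a half turn about z gives the same grasp; the last joint's range is limited). The gripper opens to 85 mm and grips with 20 to 120 N. Pads are 22 mm wide; open, the fingers measure 114 mm over their backs; the gripper's body (76 mm by 85 mm) begins 54 mm behind the grasp point. The pads swing forward as they close: fully open they stand 13 mm farther back than shut.
Start: joints at [1.277, 0.241, 0.005, 1.335, 0, 1.571], TCP at [0.145, 0.479, 0.205] pointing down, gripper open.
Joint ranges: [-2.72, 2.72], [-1.05, 1.87], [-1.09, 1.28], [-1.99, 2.15], [-1.42, 1.44], [-3.14, 3.14]. Speed limits (rad/s): [2.79, 2.79, 3.14, 3.14, 3.14, 3.14].

### API

Orientations are given as a unit quaternion [x, y, z, w].
In Python, from workcell import bot gives the robot as it stands.
- The arm moves only by the tool move_arm, never from a script. Its argument "deltas" is a list of rows, each a list of 7 numbers: the opening, from 0 (shut) to 1 (fully open), then the shift along the tool's x, y, z in mm, then the turn, a rotation vector about the tool's x, y, z in degrees. In form: [[gripper, tx, ty, tz, ax, ay, az], ...]. A call has 1 to 10 rows; each row shifts and turns the commanded pose from where the row before left it, along the tool's axes as they then stand; what a row does not reach is not made up. A row lasts 1/12 s, in which the tool goes at most 41.7 mm and 7.16 degrees, less where a joint would pass 70% of its speed; a pose out of reach is approached as far as the arm can. A call is refused whole if a number of a shift passes 41.7 or a number of a turn 7.16, either way. A call with a gripper value outside its range is refused whole. The fingers move at their own pace and stop on an object; the grip force is fixed at half the most. Time passes only in rows, so rows that do not move let the fingers close. It gives the time, the measured TCP pose, the force, the opening and the grip force at its end, in the units of the state.
- bot.get_obs(): the state, without advancing time (a new reading comes with each control period).
- bot.camera(name): name is "side" or "top"; returns the picture (400x640x3 uint8, blue, green, red); there is no depth.
- bot.calibration(name): a dict with "K" (3x3 intrinsics, pixels), "position" and "orientation" of the camera in the world. Camera axes: x right, y down, z forward; pixel columns grow to the right and rows downward; lengths in m; the calibration is good to about 2 mm. A picture is of the moment at which its call begins. calibration takes no time and is no camera call.
- bot.job_done(): hands the job in; it is judged then, once.
Trained networks look in the newest picture that a camera, given by its name, has taken for a name from the list of things; names that differ only in an ending like _2 or _b are one class to them, and where a whole thing is asked for, a point or a joint stands for the part that bears it (a point fixed in the world has none). Each returns a list of dicts, best first, with "conf" (0 to 1); they miss things now and then, are a little off and sometimes report something else, mostly with a low value. They report only what shows in the picture. A call takes as long as a camera call. They do not tell look-alikes from the thing itself.
- bot.outline_of(query, camera): "pixels" (400x640 bool, what is visible of it) and "rect" ([left, top, width, height] in pixels, round what is visible of it).
The state is a dict: "clock": time; "joint_pos": joint angles; "joint_vel": joint speeds; "tau": joint torques, N m; "eef_pos": TCP position; "tool_rot": TCP orientation; "ft_force": force on the tool from outside, world axes, zero at the start; "ft_torque": the same for the moment, N m; "grip_width": finger opening in m; "grasp_force": force on a finger pad.
Only numpy, scipy, OpenCV 4.12 (cv2) and the standard library are available. Lean on these libraries where they do the work, as an engineer would, in place of code of your own. Each camera call takes 0.05 s, during which the arm holds its last target. There are 200 camera calls.

### The job

Two slide boxes stand on end in the filing tray: with the fingertips, push the taller one over onto its back, lid up, so that it lies flat in its own lane, then push it along the lane until its end is squarely against the end stop. Only push it, never lift or carry it. Leave the short box standing where it is and the things around the tray undisturbed.

Things in the scene. Friction and masses are not known exactly. Their poses are not given: they have to be found in the camera images.
- tall_box: The taller of two slide boxes (white lid half, grey back half) standing on end in the tray: 120 high, 84 wide, 30 deep, about 0.3 kg, loose. Origin: centre of the end it stands on. z runs up its height, y along its width, x from the lid face (15 mm to -x, facing the tray mouth and robot) to the back (+15 mm). Pushed high on the lid face it tips over its back lower edge and does not slide.
- tall_top (a point): Centre of the tall box's upper end face (120 mm from the body's origin along its z); this is the end that comes against the stop.
- tall_heel (a point): Middle of the tall box's back lower edge, over which it tips; it stays on the tray floor through the whole job.
- tray: Fixed aluminium tray, 196 long, 222 wide. Origin: on the worktop, mid-width. x runs along its two lanes from the open mouth (-100 mm) to the inner face of the end stop (+90 mm; 24 mm high), y across. Floor 4 mm above the worktop; lanes centred at y = +54 and -54, 102 wide inside; rails 6 thick, tops 14 mm above the worktop. A box stands near the mouth in each lane; which is in which varies.
- short_box: Bystander: the shorter slide box, 70 high, 84 wide, 30 deep, standing on end in the other lane, loose. Origin: centre of the end it stands on; z up its height.
- vial: Bystander: small glass vial with a black screw cap, 25 across, 51 high, loose beside the tray. Origin: centre of its underside.
- weight: Bystander: knobbed metal calibration weight, 27 across, 48 high, loose beside the tray. Origin: centre of its underside.
- small_beaker: Bystander: small glass beaker, 52x58, 59 high, loose beside the tray. Origin: centre of its underside.
- timer: Bystander: round bench timer, 65 across, 30 high, loose beside the tray. Origin: centre of its underside.
- pen: Bystander: marker pen lying on the worktop, 138 long, 14 high, loose beside the tray. Origin: centre of its underside.
Mind the look-alikes: they are no part of the job. Leave any purple look-alike of the tall_box alone.

How it is judged:
By the outcome, as a careful person would: the job done as asked, in the order asked, and still so for the second after the job is handed in, with the robot touching nothing.
It also fails if it takes over 38 s, if anything falls off the work surface, if the arm or the gripper's body presses on something with over 40 N, if the wrist force passes 120 N, or if a joint passes its speed limit or range.

## Working session

There is one attempt and no reset: what is moved stays moved. The work goes in short steps, Python scripts to look and compute and a tool call to move; the robot and the scene stay as the last step left them, time stands still between calls to the robot, and variables do not carry over. Pictures are saved under pics/ and viewed, at most 10 in all, crops included, and the job is handed in when it is done.

Besides the shell and the picture viewer there is one more tool, called after "Request:" as name(argument=value, ...), one argument or row to a line, values as JSON. move_arm: Moves the arm, as the interface text tells. Its arguments: {"type":"object","properties":{"deltas":{"type":"array","items":{"type":"array","items":{"type":"number"}}}},"required":["deltas"]}

```bash
mkdir -p pics
cat > h.py <<'E'
from workcell import bot
import numpy as np, cv2
from scipy.spatial.transform import Rotation as R
def cal(n):
    c=bot.calibration(n); return np.array(c["K"]),np.array(c["position"]),R.from_quat(c["orientation"]).as_matrix()
def px2plane(n,u,v,z):
    K,p,Rm=cal(n); d=Rm@np.linalg.solve(K,[u,v,1.]); return p+d*(z-p[2])/d[2]
def proj(n,P):
    K,p,Rm=cal(n); q=K@(Rm.T@(np.array(P,float)-p)); return q[:2]/q[2]
E
python3 - <<'E'
from h import *
for n in("top","side"):
    im=bot.camera(n); cv2.imwrite(f"pics/{n}0.png",im)
    K,p,Rm=cal(n); print(n,p.round(3),Rm[:,2].round(2),K[0,0])
    for q in("tall_box","short_box","tray"):
        for r in bot.outline_of(q,n)[:3]: print(q,r["rect"],round(r["conf"],2))
o=bot.get_obs(); print(o["clock"],o["eef_pos"],o["tool_rot"])
E
```

```text
top [ 0.45  -0.075  1.256] [ 0.1  -0.01 -0.99] 423.68089740533685
tall_box [347.4, 195.2, 37.9, 23.2] 0.94
tall_box [247.5, 219.0, 37.1, 21.2] 0.64
tall_box [295.8, 222.7, 23.8, 20.0] 0.35
short_box [216.5, 207.1, 33.0, 21.8] 0.59
tray [217.1, 160.1, 83.5, 80.4] 0.58
side [0.309 0.626 0.716] [ 0.3  -0.72 -0.63] 415.1514497597399
tall_box [350.3, 154.8, 16.0, 53.7] 0.86
tall_box [324.8, 227.5, 35.0, 69.4] 0.82
short_box [292.1, 273.6, 36.1, 55.4] 0.83
tray [229.4, 227.6, 137.4, 110.9] 0.97
0.4 [0.14476567 0.47848248 0.2046659 ] [ 1.46371201e-01  9.89229725e-01 -1.52124534e-04 -2.42558747e-05]
```

View pics/top0.png

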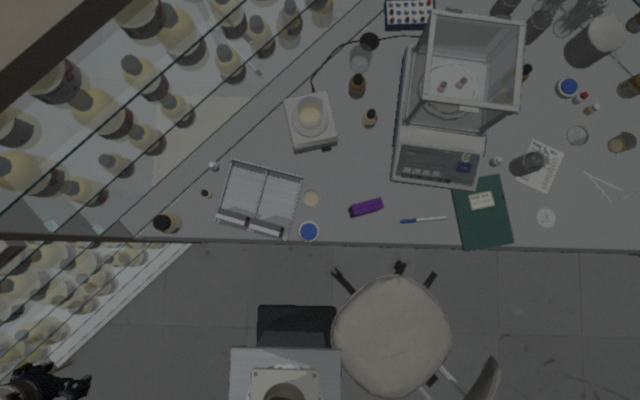

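View pics/side0.png

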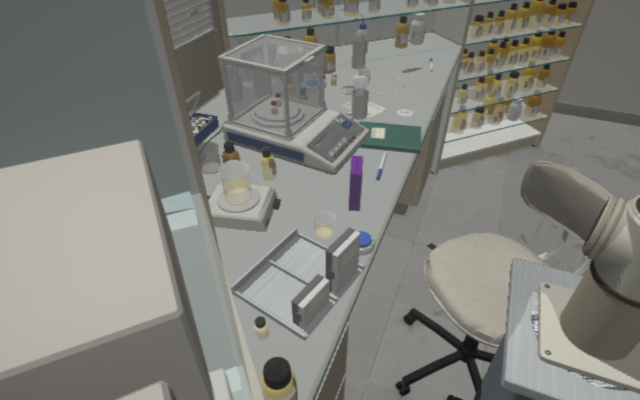

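The top picture shows two tray boxes at about (267,229) and (233,218), plus a purple look-alike at (366,207). In the side picture the tall one is at (342,262), the short one at (310,301) and the purple one at (356,182). The grey/white box at (342,262) standing in the tray is the one meant; I'll check it in an enlarged crop.

Run:
```python
import cv2,numpy as np
a=cv2.imread("pics/top0.png")[150:250,205:325]; b=cv2.imread("pics/side0.png")[220:340,225:385]
a=cv2.resize(a,None,fx=5,fy=5,interpolation=cv2.INTER_CUBIC);b=cv2.resize(b,None,fx=5,fy=5,interpolation=cv2.INTER_CUBIC)
cv2.imwrite("pics/c1.png",cv2.convertScaleAbs(a,alpha=1.6));cv2.imwrite("pics/c2.png",cv2.convertScaleAbs(b,alpha=1.4))
```

```text
(no output)
```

View pics/c1.png

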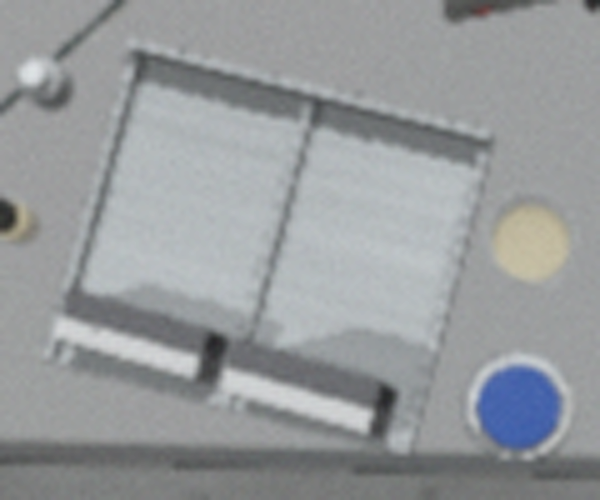

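View pics/c2.png

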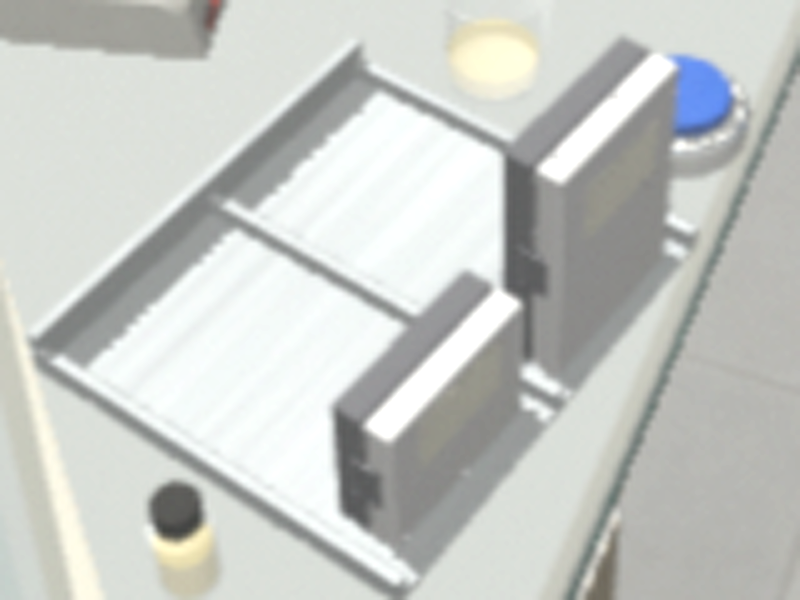

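The crops confirm the tall grey/white box in the right-hand lane (y = -54), and the short box in the left lane. I'll fit the poses from corners.

```bash
cat > fit.py <<'E'
from h import *
from scipy.optimize import least_squares
T=lambda c:(205+c[0]/5,150+c[1]/5); S=lambda c:(225+c[0]/5,220+c[1]/5)
def W(p,l): c,s=np.cos(p[2]),np.sin(p[2]); return [p[0]+c*l[0]-s*l[1],p[1]+s*l[0]+c*l[1],l[2]]
def fit(obs,p0):
    f=lambda p:np.concatenate([proj(n,W(p,np.array(l)/1e3))-uv for n,uv,l in obs])
    r=least_squares(f,p0,loss="soft_l1"); return r.x,r.fun.reshape(-1,2).round(1).tolist()
E
python3 - <<'E'
from fit import *
obs=[("top",T((130,45)),(96,111,24)),("top",T((492,133)),(96,-111,24)),("top",T((412,452)),(-100,-111,14)),("top",T((45,357)),(-100,111,14)),
("side",S((33,345)),(96,111,24)),("side",S((358,43)),(96,-111,24)),("side",S((412,578)),(-100,111,14)),("side",S((695,233)),(-100,-111,14))]
p,r=fit(obs,[.45,.1,-.2]); print("tray",p.round(4),r)
b=[("top",T((217,397)),(-15,42,124)),("top",T((370,433)),(-15,-42,124)),
("side",S((542,182)),(-15,42,124)),("side",S((680,65)),(-15,-42,124)),("side",S((508,155)),(15,42,124)),("side",S((622,38)),(15,-42,124))]
q,r=fit(b,[.4,.05,-.2]); print("tall",q.round(4),r)
s=[("top",T((55,342)),(-15,42,74)),("top",T((200,378)),(-15,-42,74)),("side",S((372,437)),(-15,42,74)),("side",S((520,302)),(-15,-42,74)),("side",S((336,407)),(15,42,74)),("side",S((472,272)),(15,-42,74))]
s_,r=fit(s,[.4,.15,-.2]); print("short",s_.round(4),r)
for n,v in(("tall",q),("short",s_)):
    d=v[:2]-p[:2];c,si=np.cos(p[2]),np.sin(p[2]); print(n,"in tray",(c*d[0]+si*d[1]).round(4),(-si*d[0]+c*d[1]).round(4),np.degrees(v[2]-p[2]))
E
```

```text
tray [ 0.5785  0.0932 -0.2144] [[-0.7, -0.5], [-0.0, -0.2], [-0.3, 1.1], [-0.5, 1.8], [-0.2, -2.5], [-0.9, -1.8], [-0.3, 0.8], [1.5, -2.6]]
tall [ 0.492   0.0611 -0.2324] [[-0.9, -0.5], [-1.1, 0.4], [5.2, 0.5], [0.4, -0.8], [-0.7, -0.7], [-0.3, -1.2]]
short [ 0.521   0.1617 -0.2543] [[-1.4, -0.6], [-1.5, 0.6], [4.3, 0.9], [1.4, -0.6], [-0.9, -1.1], [-1.1, -1.6]]
tall in tray -0.0777 -0.0497 -1.0327754348516387
short in tray -0.0708 0.0548 -2.2864954403092947
```

```bash
cat >> h.py <<'E'
TR=np.array([.5785,.0932,-.2144])
def tray2w(x,y,z): c,s=np.cos(TR[2]),np.sin(TR[2]); return np.array([TR[0]+c*x-s*y,TR[1]+s*x+c*y,z])
def w2tray(P): c,s=np.cos(TR[2]),np.sin(TR[2]); d=np.array(P)[:2]-TR[:2]; return np.array([c*d[0]+s*d[1],-s*d[0]+c*d[1]])
def go(P,yaw_off=0.):
    "total mm in tool axes (pre- and post-turn) and turn about tool z (deg)"
    o=bot.get_obs(); Rt=R.from_quat(o["tool_rot"]).as_matrix(); d=(np.array(P)-o["eef_pos"])*1e3
    y=Rt[:,1]; yaw=np.arctan2(-y[0],y[1]); turn=-np.degrees(TR[2]+yaw_off-yaw)
    R2=Rt@R.from_euler("z",turn,degrees=True).as_matrix()
    print("clock",o["clock"],"pos",o["eef_pos"].round(4),"tray",w2tray(o["eef_pos"]).round(4),"F",np.round(o["ft_force"],1),"\npre",(Rt.T@d).round(1),"post",(R2.T@d).round(1),"turn",round(turn,2))
E
python3 - <<'E'
from fit import *
b=[("top",T((217,397)),(-15,42,124)),("top",T((370,433)),(-15,-42,124)),
("side",S((567,182)),(-15,42,124)),("side",S((680,65)),(-15,-42,124)),("side",S((508,155)),(15,42,124)),("side",S((622,38)),(15,-42,124))]
q,r=fit(b,[.4,.05,-.2]); print("tall",q.round(4),r, w2tray(q[:2]))
s=[("top",T((55,342)),(-15,42,74)),("top",T((200,378)),(-15,-42,74)),("side",S((395,440)),(-15,42,74)),("side",S((520,302)),(-15,-42,74)),("side",S((336,407)),(15,42,74)),("side",S((472,272)),(15,-42,74))]
s_,r=fit(s,[.4,.15,-.2]); print("short",s_.round(4),r,w2tray(s_[:2]))
print(px2plane("top",165,222,.1), px2plane("top",205,193,.05))
go(tray2w(-.135,w2tray(q[:2])[1],.2))
E
```

```text
tall [ 0.4917  0.0609 -0.2218] [[-0.9, -0.2], [-0.9, 0.4], [0.7, 0.5], [0.4, -0.9], [-0.4, -0.6], [-0.4, -1.2]] [-0.07797554 -0.04999276]
short [ 0.5203  0.1618 -0.2365] [[-1.4, -0.1], [-1.4, 0.6], [0.4, 0.5], [1.5, -0.8], [-0.4, -0.7], [-1.2, -1.6]] [-0.07146144  0.0546335 ]
[0.50027578 0.33390572 0.1       ] [0.58844259 0.24298116 0.05      ]
clock 0.4 pos [0.1448 0.4785 0.2047] tray [-0.5058  0.2842] F [-0.2 -0.3 -0.1] 
pre [-396.1 -303.7    4.8] post [-370.8 -334.2    4.8] turn -4.55
```

Request:
move_arm(
  deltas=[
    [0.5,0,0,0,0,0,-4.5],
    [0.5,-28,-25,0,0,0,0],
    [0.5,-28,-25,0,0,0,0],
    [0.5,-28,-25,0,0,0,0],
    [0.5,-28,-25,0,0,0,0],
    [0.5,-28,-25,0,0,0,0],
    [0.5,-28,-25,0,0,0,0],
    [0.5,-28,-25,0,0,0,0],
    [0.5,-28,-25,0,0,0,0],
    [0.5,-28,-25,0,0,0,0],
  ],
)

```text
clock: 1.23
eef_pos: [0.3437, 0.2034, 0.2051]
tool_rot: [0.107, 0.994, 0.0, 0.0]
ft_force: [0.9, 0.4, 1.0]
grip_width: 0.0429
grasp_force: 0.0
```

```bash
python3 -c "
from h import *
go(tray2w(-.135,-.05,.113)); print(bot.get_obs()['grip_width'])"
```

```text
clock 1.2333 pos [0.3437 0.2034 0.2051] tray [-0.2529  0.0577] F [0.9 0.4 1. ] 
pre [-117.9 -107.7   92.1] post [-117.8 -107.8   92.1] turn -0.03
0.042904150173024035
```

Request:
move_arm(
  deltas=[
    [0.5,-29.5,-27,0,0,0,0],
    [0.5,-29.5,-27,0,0,0,0],
    [0.5,-29.5,-27,0,0,0,0],
    [0.5,-29.5,-27,0,0,0,0],
    [0.5,0,0,25,0,0,0],
    [0.5,0,0,25,0,0,0],
    [0.5,0,0,25,0,0,0],
    [0.5,0,0,17,0,0,0],
    [0.5,0,0,0,0,0,0],
  ],
)

```text
clock: 1.98
eef_pos: [0.432, 0.0734, 0.1094]
tool_rot: [0.108, 0.994, -0.001, -0.004]
ft_force: [0.5, -0.2, -0.4]
grip_width: 0.0431
grasp_force: 0.0
```

```bash
python3 -c "
from h import *
go(tray2w(-.104,-.05,.113))
a=cv2.convertScaleAbs(bot.camera('side')[190:340,225:425],alpha=1.4)
cv2.imwrite('pics/s1.png',cv2.resize(a,None,fx=4,fy=4,interpolation=cv2.INTER_CUBIC))"
```

```text
clock 1.9833 pos [0.432  0.0734 0.1094] tray [-0.1389 -0.0505] F [ 0.5 -0.2 -0.4] 
pre [-34.9   0.5  -3.9] post [-34.9   0.5  -3.9] turn -0.09
```

View pics/s1.png

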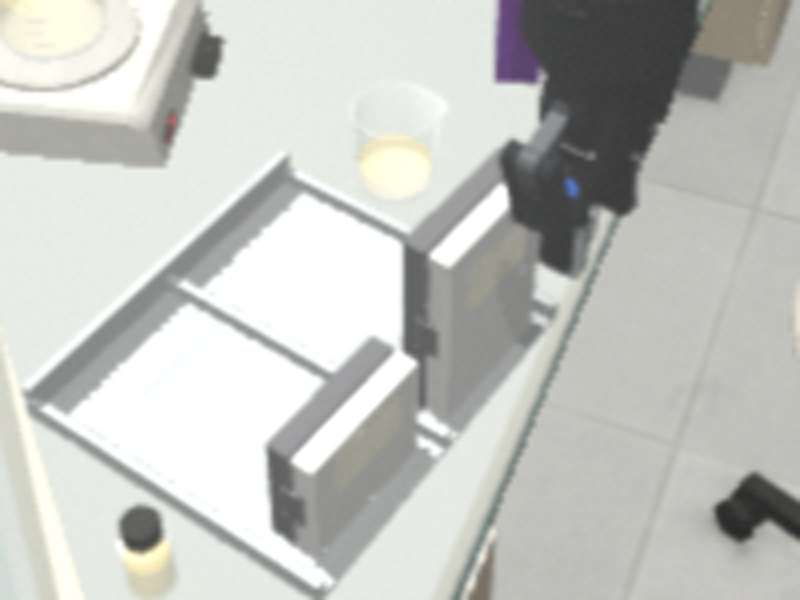

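The fingers at crop (570,240) stand clear behind the upper lid face at (490,260). Now I'll push.

Request:
move_arm(
  deltas=[
    [0.5,-9,0,0,0,0,0],
    [0.5,-9,0,0,0,0,0],
    [0.5,-6,0,0,0,0,0],
    [0.5,-4,0,0,0,0,0],
    [0.5,-4,0,0,0,0,0],
    [0.5,-4,0,0,0,0,0],
    [0.5,-4,0,0,0,0,0],
    [0.5,-4,0,0,0,0,0],
  ],
)

```text
clock: 2.7
eef_pos: [0.4784, 0.0648, 0.1128]
tool_rot: [0.107, 0.994, -0.0, -0.0]
ft_force: [0.2, 0.6, -0.3]
grip_width: 0.0427
grasp_force: 0.0
```

```bash
python3 -c "
from h import *
go(tray2w(-.07,-.05,.113))
a=cv2.convertScaleAbs(bot.camera('side')[190:340,225:425],alpha=1.4)
cv2.imwrite('pics/s2.png',cv2.resize(a,None,fx=4,fy=4,interpolation=cv2.INTER_CUBIC))"
```

```text
clock 2.7 pos [0.4784 0.0648 0.1128] tray [-0.0917 -0.0491] F [ 0.2  0.6 -0.3] 
pre [-21.7  -0.9  -0.2] post [-21.7  -0.9  -0.2] turn -0.05
```

View pics/s2.png

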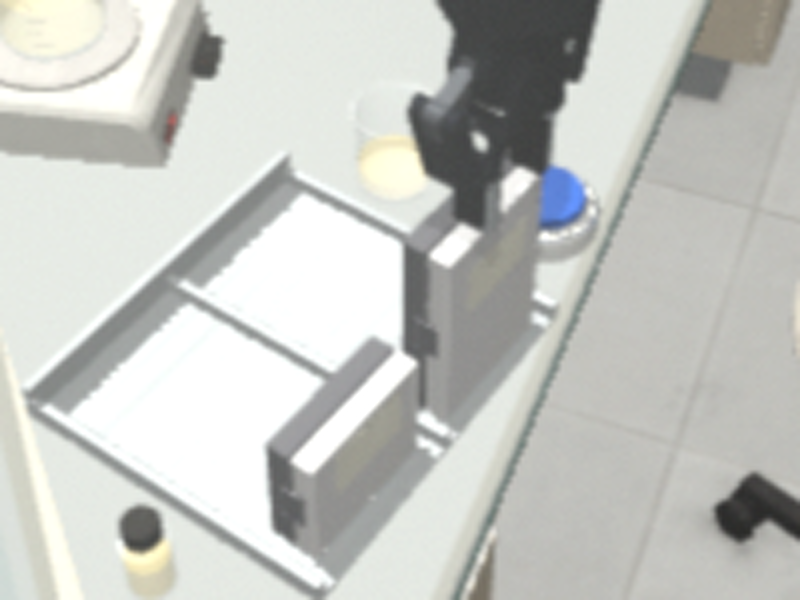

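The box still stands with its white top edge at (490,220), and the fingertips at (480,222) are just at its lid face. I'll go on slowly.

Request:
move_arm(
  deltas=[
    [0.5,-4,0,0,0,0,0],
    [0.5,-4,0,0,0,0,0],
    [0.5,-4,0,0,0,0,0],
    [0.5,-4,0,0,0,0,0],
  ],
)

```text
clock: 3.08
eef_pos: [0.4941, 0.0613, 0.1128]
tool_rot: [0.107, 0.994, 0.0, 0.0]
ft_force: [0.1, 0.3, -0.1]
grip_width: 0.0427
grasp_force: 0.0
```

```bash
python3 -c "
from h import *
go(tray2w(-.07,-.05,.113))
a=cv2.convertScaleAbs(bot.camera('side')[190:340,225:425],alpha=1.4)
cv2.imwrite('pics/s3.png',cv2.resize(a,None,fx=4,fy=4,interpolation=cv2.INTER_CUBIC))"
```

```text
clock 3.0833 pos [0.4941 0.0613 0.1128] tray [-0.0757 -0.0491] F [ 0.1  0.3 -0.1] 
pre [-5.7 -0.9 -0.2] post [-5.7 -0.9 -0.2] turn -0.05
```

View pics/s3.png

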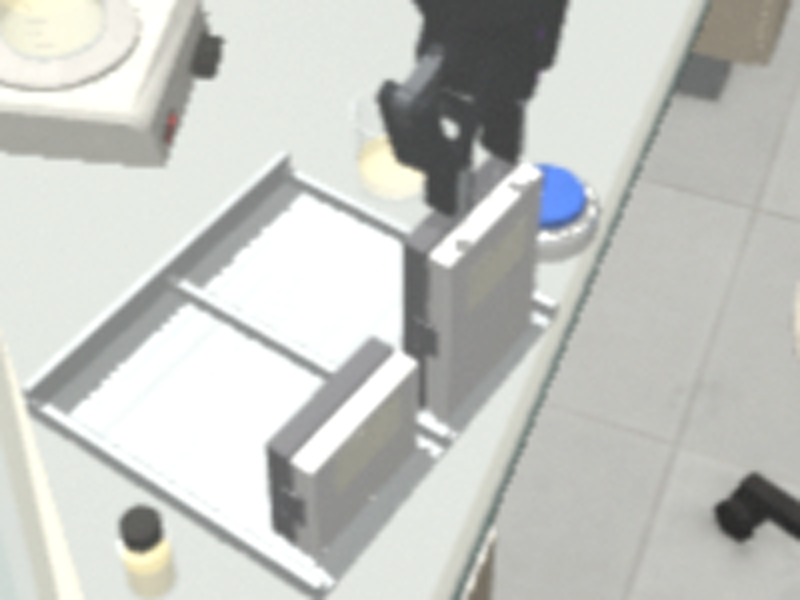

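The fingertips at crop (450,210) have passed over the box top without touching it, and the box still stands. The half-open tips sit higher than I assumed. I'll work out their true height, back off and go lower.

```bash
python3 -c "
from h import *
print(bot.tip_reach)
for z in(.1,.11,.12,.13,.14): print(z,(proj('side',tray2w(-.0757,-.0491+.03,z))-[225,190])*4)
print([(proj('side',tray2w(-.078+x,-.05+y,.124))-[225,190])*4 for x in(-.015,.015) for y in(.042,-.042)])"
```

```text
0.008
0.1 [438.54371412 272.71524715]
0.11 [438.92217961 258.87444304]
0.12 [439.30647818 244.82031869]
0.13 [439.69674571 230.54790411]
0.14 [440.09312236 216.05207374]
[array([456.98299907, 267.78928838]), array([545.37996732, 167.97452688]), array([405.29144988, 242.02059038]), array([495.51403189, 145.34220275])]
```

Request:
move_arm(
  deltas=[
    [0.5,0,0,-5,0,0,0],
    [0.5,20,0,0,0,0,0],
    [0.5,20,0,0,0,0,0],
    [0.5,20,0,0,0,0,0],
    [0.5,0,0,0,0,0,0],
  ],
)

```text
clock: 3.55
eef_pos: [0.431, 0.0744, 0.1177]
tool_rot: [0.107, 0.994, -0.0, -0.002]
ft_force: [-0.7, -0.2, -1.1]
grip_width: 0.0426
grasp_force: 0.0
```

Request:
move_arm(
  deltas=[
    [0.5,0,0,13,0,0,0],
    [0.5,0,0,13,0,0,0],
    [0.5,-15,0,0,0,0,0],
    [0.5,-8,0,0,0,0,0],
    [0.5,-4,0,0,0,0,0],
    [0.5,-4,0,0,0,0,0],
    [0.5,-4,0,0,0,0,0],
    [0.5,-4,0,0,0,0,0],
    [0.5,-4,0,0,0,0,0],
  ],
)

```text
clock: 4.3
eef_pos: [0.4774, 0.065, 0.092]
tool_rot: [0.107, 0.994, 0.0, 0.0]
ft_force: [-0.1, 0.4, 0.4]
grip_width: 0.0423
grasp_force: 0.1
```

```bash
python3 -c "
from h import *
go(tray2w(-.07,-.05,.092))
a=cv2.convertScaleAbs(bot.camera('side')[190:340,225:425],alpha=1.4)
cv2.imwrite('pics/s4.png',cv2.resize(a,None,fx=4,fy=4,interpolation=cv2.INTER_CUBIC))"
```

```text
clock 4.3 pos [0.4774 0.065  0.092 ] tray [-0.0928 -0.0491] F [-0.1  0.4  0.4] 
pre [-22.8  -0.9  -0. ] post [-22.8  -0.9  -0. ] turn -0.05
```

View pics/s4.png

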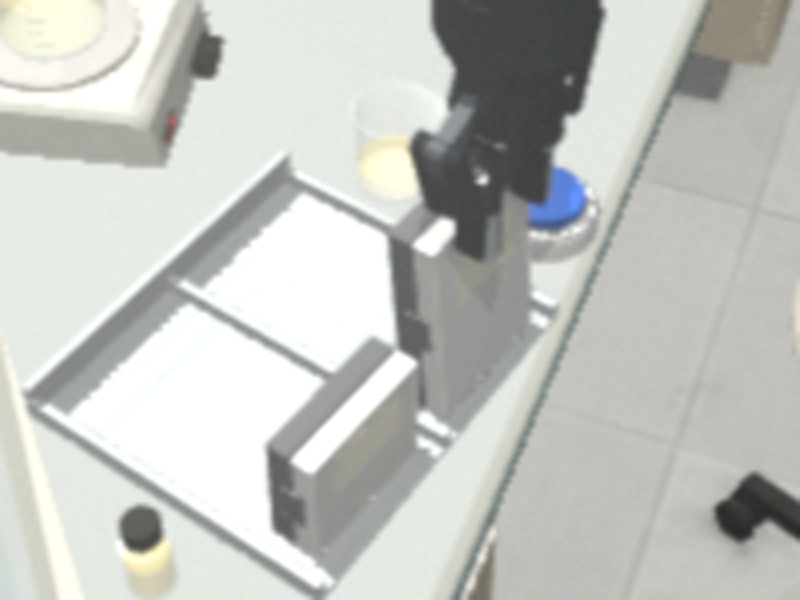

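The box is tipping: its upper end has moved from (430,250) to (415,240) and its foot stays put. I'll keep pushing past balance.

Request:
move_arm(
  deltas=[
    [0.5,-4,0,0,0,0,0],
    [0.5,-4,0,0,0,0,0],
    [0.5,-4,0,0,0,0,0],
    [0.5,-4,0,0,0,0,0],
    [0.5,-4,0,0,0,0,0],
    [0.5,-4,0,0,0,0,0],
    [0.5,-4,0,0,0,0,0],
    [0.5,0,0,0,0,0,0],
    [0.5,0,0,0,0,0,0],
    [0.5,0,0,0,0,0,0],
  ],
)

```text
clock: 5.18
eef_pos: [0.5043, 0.059, 0.0917]
tool_rot: [0.107, 0.994, -0.0, -0.0]
ft_force: [-0.5, 0.9, 0.1]
grip_width: 0.0425
grasp_force: 0.0
```

```bash
python3 -c "
from h import *
go(tray2w(-.12,-.05,.092))
for n in('side','top'):
    cv2.imwrite('pics/d_%s.png'%n,bot.camera(n)); print(n,[(r['rect'],round(r['conf'],2)) for r in bot.outline_of('tall_box',n)])"
```

```text
clock 5.1833 pos [0.5043 0.059  0.0917] tray [-0.0652 -0.0492] F [-0.5  0.9  0.1] 
pre [54.8 -0.9 -0.3] post [54.8 -0.8 -0.3] turn -0.05
side [([280.8, 235.1, 66.8, 47.8], 0.92), ([293.0, 274.4, 38.5, 54.9], 0.65)]
top [([347.2, 194.6, 35.6, 25.3], 0.85), ([266.1, 180.0, 32.5, 44.1], 0.65)]
```

Request:
move_arm(
  deltas=[
    [0.5,15,0,0,0,0,0],
    [0.5,15,0,0,0,0,0],
    [0.5,0,0,15,0,0,0],
    [0.5,0,0,15,0,0,0],
    [0.5,0,0,15,0,0,0],
    [0.5,0,0,12,0,0,0],
    [0.5,0,0,0,0,0,0],
  ],
)

```text
clock: 5.97
eef_pos: [0.4729, 0.0652, 0.0327]
tool_rot: [0.107, 0.994, -0.001, -0.002]
ft_force: [-1.3, -0.7, -0.1]
grip_width: 0.043
grasp_force: 0.0
```

```bash
python3 -c "
from h import *
go(tray2w(-.07,-.052,.03))
a=cv2.convertScaleAbs(bot.camera('side')[210:310,260:380],alpha=1.4)
cv2.imwrite('pics/s5.png',cv2.resize(a,None,fx=6,fy=6,interpolation=cv2.INTER_CUBIC))
X=w2tray(bot.get_obs()['eef_pos'])
for z in(.01,.02,.03,.04,.05,.06): print(z,[((proj('side',tray2w(X[0]+dx,X[1]+.036,z))-[260,210])*6).round() for dx in(-.011,.011)])
print([((proj('side',tray2w(x,-.05+y,.034))-[260,210])*6).round() for x in(-.063,.057) for y in(.042,-.042)])
"
```

```text
clock 5.9667 pos [0.4729 0.0652 0.0327] tray [-0.0972 -0.0498] F [-1.3 -0.7 -0.1] 
pre [-27.3  -2.2   2.5] post [-27.3  -2.2   2.5] turn -0.04
0.01 [array([510., 514.]), array([457., 486.])]
0.02 [array([511., 496.]), array([458., 467.])]
0.03 [array([512., 478.]), array([459., 449.])]
0.04 [array([513., 459.]), array([459., 430.])]
0.05 [array([515., 440.]), array([460., 411.])]
0.06 [array([516., 421.]), array([461., 392.])]
[array([396., 423.]), array([523., 276.]), array([128., 279.]), array([263., 148.])]
```

View pics/s5.png

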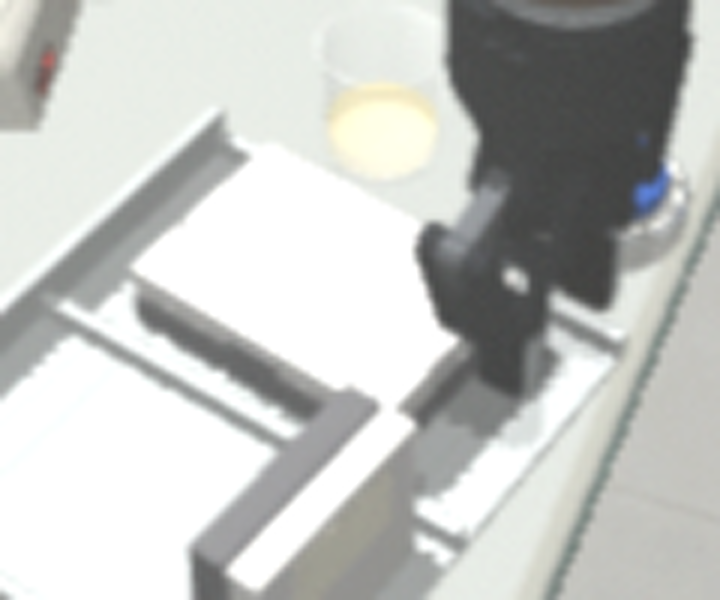

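The box lies flat, lid up, in its lane with its top end at about (190,210) and its heel at (430,395). The fingertips at (510,390) are behind the heel and still well above the floor. I'll lower them, watching the force.

Request:
move_arm(
  deltas=[
    [0.5,0,0,8,0,0,0],
    [0.5,0,0,6,0,0,0],
    [0.5,0,0,0,0,0,0],
  ],
)

```text
clock: 6.27
eef_pos: [0.4747, 0.0654, 0.0201]
tool_rot: [0.107, 0.994, -0.0, -0.0]
ft_force: [0.3, 0.2, -0.5]
grip_width: 0.0429
grasp_force: 0.0
```

Request:
move_arm(
  deltas=[
    [0.5,0,0,5,0,0,0],
    [0.5,0,0,0,0,0,0],
  ],
)

```text
clock: 6.43
eef_pos: [0.4749, 0.0654, 0.0153]
tool_rot: [0.107, 0.994, -0.0, -0.0]
ft_force: [-0.8, -1.3, -0.1]
grip_width: 0.0424
grasp_force: 0.0
```

Request:
move_arm(
  deltas=[
    [0.5,-5,0,0,0,0,0],
    [0.5,-5,0,0,0,0,0],
    [0.5,-4,0,0,0,0,0],
    [0.5,-4,0,0,0,0,0],
    [0.5,-4,0,0,0,0,0],
    [0.5,-4,0,0,0,0,0],
    [0.5,-4,0,0,0,0,0],
  ],
)

```text
clock: 7.02
eef_pos: [0.505, 0.0589, 0.0158]
tool_rot: [0.107, 0.994, 0.0, 0.0]
ft_force: [0.2, 0.7, -1.0]
grip_width: 0.0424
grasp_force: 0.0
```

```bash
cat > box.py <<'E'
from h import *
# white lid outline in side view -> plane z=.034 -> tray frame min-area rect
def lid():
    im=bot.camera("side"); r=[m for m in bot.outline_of("tall_box","side") if m["rect"][1]<260 and m["rect"][0]<345 and m["rect"][2]>40]
    if not r: return print("none")
    m=r[0]["pixels"]; g=im.min(2); print(r[0]["rect"],r[0]["conf"])
    w=(m&(g>np.percentile(g[m],60)-18)).astype(np.uint8)
    c=max(cv2.findContours(w,0,1)[0],key=cv2.contourArea)
    P=np.array([w2tray(px2plane("side",*q[0],.034)) for q in c])*1e3
    b=cv2.minAreaRect(P.astype(np.float32)); print("rect",np.round(b[0],1),np.round(b[1],1),round(b[2],1),"x",P[:,0].min().round(1),P[:,0].max().round(1))
    return im
E
python3 -c "
from box import *
go(tray2w(-.041,-.05,.015)); lid()"
```

```text
clock 7.0167 pos [0.505  0.0589 0.0158] tray [-0.0646 -0.0491] F [ 0.2  0.7 -1. ] 
pre [-23.6  -0.9   0.8] post [-23.6  -0.9   0.8] turn -0.06
[282.6, 233.7, 68.2, 48.1] 0.56
rect [  1.1 -52.5] [ 81.  114.1] 87.6 x -54.6 58.9
```

Request:
move_arm(
  deltas=[
    [0.5,-4,0,0,0,0,0],
    [0.5,-4,0,0,0,0,0],
    [0.5,-4,0,0,0,0,0],
  ],
)

```text
clock: 7.37
eef_pos: [0.5165, 0.0565, 0.0158]
tool_rot: [0.107, 0.994, -0.0, 0.0]
ft_force: [0.2, -0.2, 0.1]
grip_width: 0.0428
grasp_force: 0.0
```

```bash
python3 -c "
from box import *
go(tray2w(-.041,-.05,.015)); lid()"
```

```text
clock 7.3667 pos [0.5165 0.0565 0.0158] tray [-0.0528 -0.0491] F [ 0.2 -0.2  0.1] 
pre [-11.8  -0.9   0.8] post [-11.8  -0.9   0.8] turn -0.04
[282.9, 233.3, 65.9, 49.8] 0.91
rect [  0.4 -52.3] [ 80.9 115.7] 87.6 x -55.9 58.9
```

The box hasn't moved, so the tips passed above the lid again. They sit about 20 mm farther back than nominal at this opening. I'll back off and go lower, guarded by force.

Request:
move_arm(
  deltas=[
    [0.5,0,0,-4,0,0,0],
    [0.5,15,0,0,0,0,0],
    [0.5,15,0,0,0,0,0],
    [0.5,15,0,0,0,0,0],
    [0.5,0,0,8,0,0,0],
    [0.5,0,0,6,0,0,0],
    [0.5,0,0,0,0,0,0],
    [0.5,0,0,0,0,0,0],
  ],
)

```text
clock: 8.13
eef_pos: [0.4727, 0.066, 0.0054]
tool_rot: [0.108, 0.994, -0.0, -0.0]
ft_force: [0.2, -0.1, 0.2]
grip_width: 0.0427
grasp_force: 0.0
```

Request:
move_arm(
  deltas=[
    [0.5,0,0,4,0,0,0],
    [0.5,0,0,0,0,0,0],
  ],
)

```text
clock: 8.3
eef_pos: [0.4726, 0.066, 0.0013]
tool_rot: [0.108, 0.994, -0.0, -0.0]
ft_force: [0.4, 0.5, -0.1]
grip_width: 0.0428
grasp_force: 0.0
```

```bash
python3 -c "
from box import *
go(tray2w(-.041,-.05,.015)); lid()"
```

```text
clock 8.3 pos [0.4726 0.066  0.0013] tray [-0.0977 -0.0491] F [ 0.4  0.5 -0.1] 
pre [-56.7  -0.8 -13.7] post [-56.7  -0.9 -13.7] turn -0.07
[280.8, 233.4, 58.9, 48.5] 0.95
rect [  1.6 -52.5] [ 80.8 115.4] 87.7 x -55.4 58.9
```

Request:
move_arm(
  deltas=[
    [0.5,0,0,4,0,0,0],
    [0.5,0,0,0,0,0,0],
  ],
)

```text
clock: 8.57
eef_pos: [0.4721, 0.066, -0.0027]
tool_rot: [0.107, 0.994, -0.0, -0.0]
ft_force: [-0.8, 0.2, -0.4]
grip_width: 0.0421
grasp_force: 0.0
```

Request:
move_arm(
  deltas=[
    [0.5,-6,0,0,0,0,0],
    [0.5,-6,0,0,0,0,0],
    [0.5,-5,0,0,0,0,0],
    [0.5,-4,0,0,0,0,0],
    [0.5,-4,0,0,0,0,0],
    [0.5,-4,0,0,0,0,0],
    [0.5,-4,0,0,0,0,0],
  ],
)

```text
clock: 9.15
eef_pos: [0.5038, 0.0589, -0.0024]
tool_rot: [0.108, 0.994, -0.0, -0.001]
ft_force: [-2.1, -0.6, 1.1]
grip_width: 0.0424
grasp_force: 1.2
```

```bash
python3 -c "
from box import *
go(tray2w(-.041,-.05,.015)); lid()"
```

```text
clock 9.15 pos [ 0.5038  0.0589 -0.0024] tray [-0.0657 -0.0495] F [-2.1 -0.6  1.1] 
pre [-24.6  -0.5 -17.5] post [-24.6  -0.6 -17.5] turn -0.06
[280.7, 234.0, 62.8, 48.2] 0.8
rect [ 12.3 -51.8] [ 81.1 100.7] 89.1 x -37.5 62.8
```

Request:
move_arm(
  deltas=[
    [0.5,-4,0,0,0,0,0],
    [0.5,-4,0,0,0,0,0],
    [0.5,-4,0,0,0,0,0],
    [0.5,-4,0,0,0,0,0],
    [0.5,-3,0,0,0,0,0],
  ],
)

```text
clock: 9.67
eef_pos: [0.5237, 0.055, -0.0023]
tool_rot: [0.107, 0.994, 0.0, 0.0]
ft_force: [-1.8, -0.4, 1.3]
grip_width: 0.0431
grasp_force: 0.6
```

Request:
move_arm(
  deltas=[
    [0.5,-2,0,0,0,0,0],
    [0.5,-2,0,0,0,0,0],
  ],
)

```text
clock: 9.83
eef_pos: [0.5271, 0.0542, -0.0022]
tool_rot: [0.107, 0.994, 0.0, -0.0]
ft_force: [-1.9, 1.0, 0.1]
grip_width: 0.0424
grasp_force: 0.9
```

```bash
python3 -c "
from box import *
go(tray2w(-.041,-.05,.015)); lid()"
```

```text
clock 9.8333 pos [ 0.5271  0.0542 -0.0022] tray [-0.0419 -0.0491] F [-1.9  1.   0.1] 
pre [ -0.9  -0.9 -17.2] post [ -0.9  -0.9 -17.2] turn -0.05
[272.5, 229.5, 59.1, 52.3] 0.77
rect [ 30.2 -50. ] [ 80.3 114.7] 89.9 x -27.1 87.4
```

Near the stop; small steps until the force rises.

Request:
move_arm(
  deltas=[
    [0.5,-1.5,0,0,0,0,0],
    [0.5,-1.5,0,0,0,0,0],
  ],
)

```text
clock: 10.1
eef_pos: [0.5295, 0.0536, -0.0021]
tool_rot: [0.107, 0.994, 0.0, -0.0]
ft_force: [-2.7, -0.1, 1.0]
grip_width: 0.043
grasp_force: 1.1
```

Request:
move_arm(
  deltas=[
    [0.5,-1.5,0,0,0,0,0],
    [0.5,0,0,0,0,0,0],
  ],
)

```text
clock: 10.27
eef_pos: [0.53, 0.0535, -0.0022]
tool_rot: [0.107, 0.994, 0.0, -0.001]
ft_force: [-3.7, 1.2, 3.2]
grip_width: 0.0432
grasp_force: 2.4
```

Request:
move_arm(
  deltas=[
    [0.5,-1.5,0,0,0,0,0],
    [0.5,0,0,0,0,0,0],
  ],
)

```text
clock: 10.43
eef_pos: [0.5299, 0.0535, -0.0024]
tool_rot: [0.107, 0.994, 0.0, -0.003]
ft_force: [-7.2, 1.8, 5.9]
grip_width: 0.043
grasp_force: 4.0
```

The force is rising and motion has stopped, so the box is seated. One more light press, then I'll back off and look.

Request:
move_arm(
  deltas=[
    [0.5,-1.5,0,0,0,0,0],
    [0.5,0,0,0,0,0,0],
    [0.5,6,0,0,0,0,0],
    [0.5,15,0,0,0,0,0],
    [0.5,20,0,0,0,0,0],
    [0.5,15,0,-20,0,0,0],
    [0.5,0,0,-40,0,0,0],
    [0.5,0,0,-40,0,0,0],
    [0.5,0,0,-40,0,0,0],
    [0.5,0,0,0,0,0,0],
  ],
)

```text
clock: 11.27
eef_pos: [0.4862, 0.0652, 0.1465]
tool_rot: [0.107, 0.994, 0.002, 0.009]
ft_force: [1.8, 0.4, 0.2]
grip_width: 0.043
grasp_force: 0.0
```

```bash
python3 -c "
from box import *
go(tray2w(-.041,-.05,.2)); im=lid()
a=cv2.convertScaleAbs(im[215:340,225:385],alpha=1.1)
cv2.imwrite('pics/s6.png',cv2.resize(a,None,fx=4.5,fy=4.5,interpolation=cv2.INTER_CUBIC))"
```

```text
clock 11.2667 pos [0.4862 0.0652 0.1465] tray [-0.0843 -0.047 ] F [1.8 0.4 0.2] 
pre [-44.2  -2.7 -52.7] post [-44.2  -2.7 -52.7] turn -0.05
[270.2, 229.6, 63.6, 50.9] 0.97
rect [ 31.4 -49.8] [ 80.2 115.7] 89.6 x -26.3 89.4
```

View pics/s6.png

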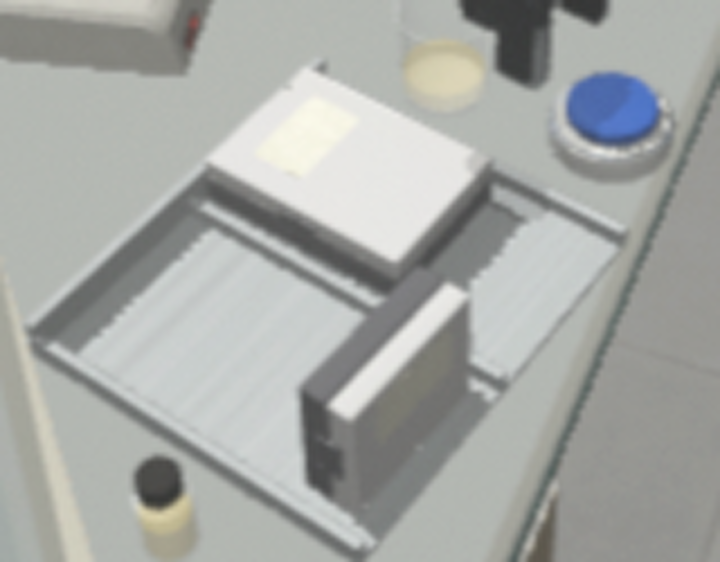

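The box lies flat with the label up. Its end, from (210,165) to (310,70), is squarely against the stop. The short box at (385,385) still stands and the bystanders are where they were. I'm handing it in.

```bash
python3 -c "
from workcell import bot
print(bot.job_done())"
```

```text
the job is handed in; nothing more can be done
None
```

The tall box lies on its back, lid up, in its own lane with its end squarely against the stop; the short box still stands, the things around the tray look undisturbed in the last side picture, and the job was handed in at about 11 s.

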